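# Sort the loose fixings into the parts trays

## Robot

A 6-joint arm with a two-finger parallel gripper is mounted at the origin on a cart in front of the work surface, level with it; the furniture and walls round the work are solid. World frame = base frame: x ahead of the robot, y to its left, z up, the work surface at z = 0. Lengths are in m, angles in rad, forces in N, time in s.
With the tool pointing down it reaches from about 0.3 to 0.95 m from the base axis. Payload 3.1 kg.
Tool frame: the origin (TCP) lies midway between the tips of the shut fingers; the grasp point (between the pads) lies 19 mm behind it; z points along the fingers, y is the line along which they close (so a half turn about z gives the same grasp; the last joint's range is limited). The gripper opens to 85 mm and grips with 20 to 120 N. Pads are 22 mm wide; open, the fingers measure 114 mm over their backs; the gripper's body (76 mm by 85 mm) begins 54 mm behind the grasp point. The pads swing forward as they close: fully open they stand 13 mm farther back than shut.
Start: joints at [-1.205, 0.308, 1.634, -0, 1.2, -0.07], TCP at [0.264, -0.567, 0.231] pointing down, gripper open.
Joint ranges: [-3.06, 3.06], [-0.79, 1.96], [0.05, 2.63], [-1.19, 4.34], [0.05, 2.64], [-2.94, 2.94]. Speed limits (rad/s): [2.79, 2.79, 3.14, 3.14, 3.14, 3.14].

## Interface

Orientations are given as [roll, pitch, yaw] about the fixed x, y, z axes, in that order (R = Rz(yaw) Ry(pitch) Rx(roll)).
In Python, from bench import r gives the robot as it stands.
- The arm moves only by the tool carry_out, never from a script. Its argument "motion" is a list of rows, each a list of 3 entries, a list of its own where there are three numbers: the shift along the tool's x, y, z normalised to -1 to 1, where 1 is 0.3 m, then the turn, a rotation vector about the tool's x, y, z normalised to -1 to 1, where 1 is 45 degrees, then the gripper's target within -1 to 1 (shut at 1, half-way at 0, fully open at -1). A call has 1 to 10 rows; each row is the pose to reach, as a shift and turn from the pose commanded when the call began, along the tool's axes at that moment; what a row does not reach only later rows make up. A row lasts 1/10 s, in which the tool goes at most 50 mm and 8.59 degrees, less where a joint would pass 70% of its speed; a pose out of reach is approached as far as the arm can. A call with a number of a shift or a turn outside -1 to 1 is refused whole. A call with a gripper value outside its range is refused whole. The fingers move at their own pace and stop on an object; the grip force is fixed at half the most. Time passes only in rows, so rows that repeat a pose let the fingers close. It gives the time, the measured TCP pose, the force, the opening and the grip force at its end, in the units of the state.
- r.get_state(): the state, without advancing time (a new reading comes with each control period).
- r.get_image(name): name is "scene" or "top" or "wrist"; returns (picture, depth): 400x640x3 uint8, blue, green, red; 400x640 float32, m along the optical axis (not along the pixel's ray), 0 where there is no reading.
- r.calibration(name): a dict with "intrinsics" (3x3 intrinsics, pixels), "origin" and "rotation" of the camera in the world. Camera axes: x right, y down, z forward; pixel columns grow to the right and rows downward; lengths in m; the calibration is good to about 2 mm. A picture is of the moment at which its call begins: read the wrist's pose just before it. calibration takes no time and is no camera call; for the wrist camera it gives the pose at the moment of the call.
- r.close_job(): hands the job in; it is judged then, once.
Trained networks look in the newest picture that a camera, given by its name, has taken for a name from the list of things; names that differ only in an ending like _2 or _b are one class to them, and where a whole thing is asked for, a point or a joint stands for the part that bears it (a point fixed in the world has none). Each returns a list of dicts, best first, with "conf" (0 to 1); they miss things now and then, are a little off and sometimes report something else, mostly with a low value. They report only what shows in the picture. A call takes as long as a camera call. They do not tell look-alikes from the thing itself.
- r.trace(target, camera): "pixels" (400x640 bool, what is visible of it) and "centre" ([column, row] as shares, 0 to 1, of the picture: columns of its width, rows of its height, amid what is visible of it).
- r.mark_of(target, camera): "centre" ([column, row] as shares, 0 to 1, of the picture: columns of its width, rows of its height: a listed point, or the origin of a listed thing).
The state is a dict: "time_s": time; "joint_positions": joint angles; "qd": joint speeds; "tau": joint torques, N m; "ee_pos": TCP position; "eef_rot": TCP orientation; "force": force on the tool from outside, world axes, zero at the start; "ft_torque": the same for the moment, N m; "grip_width": opening from 0.0 (shut) to 1.0 (fully open); "grasp_force": force on a finger pad.
Only numpy, scipy, OpenCV 4.12 (cv2) and the standard library are available. Lean on these libraries where they do the work, as an engineer would, in place of code of your own. Each camera call takes 0.05 s, during which the arm holds its last target. There are 200 camera calls.

## Task

Sort the two bolts, the two nuts and the pipe stub left loose on the bench into the three parts trays, each into the tray whose fixed sample on the back shelf shows the same kind of part. In the trays everything must rest on the floor of the well, nothing on top of anything else or on a wall: bolts lying flat, nuts lying flat, the pipe stub standing on end. Leave the roll of tape and the brass tee where they are.

Things in the scene. Friction and masses are not known exactly. Their poses are not given: they have to be found in the camera images.
- bolt_tray: fixed dark grey steel parts tray, one of three alike. Origin: middle of the open well, on the bench. Well 130 (x) by 118 (y) inside, floor 4 above the bench, walls 4 thick, tops 18 above the bench. Behind it (+x) a solid shelf 18 high, to x = +114, with a fixed sample centred at x = +91: a bolt, lying along y. The loose bolts belong in this well.
- nut_tray: fixed dark grey steel parts tray, one of three alike. Origin: middle of the open well, on the bench. Well 130 (x) by 118 (y) inside, floor 4 above the bench, walls 4 thick, tops 18 above the bench. Behind it (+x) a solid shelf 18 high, to x = +114, with a fixed sample centred at x = +91: a nut, lying flat. The loose nuts belong in this well.
- pipe_tray: fixed dark grey steel parts tray, one of three alike. Origin: middle of the open well, on the bench. Well 130 (x) by 118 (y) inside, floor 4 above the bench, walls 4 thick, tops 18 above the bench. Behind it (+x) a solid shelf 18 high, to x = +114, with a fixed sample centred at x = +91: a pipe stub, lying on its side along y. The loose pipe stub belongs in this well.
- bolt_a: loose plain steel hexagon-head bolt lying on the bench, 98 long, shank 19 thick, head 33 by 29 and 14 long. Origin: under the middle of its length, on the bench; its y axis runs along the bolt, towards the head (head from y = +35 to +49, shank down to y = -49), the shank's axis is about 12 above the bench, the balance point near y = +10. 0.18 kg. It and the other bolt are alike.
- bolt_b: loose plain steel hexagon-head bolt lying on the bench, 98 long, shank 19 thick, head 33 by 29 and 14 long. Origin: under the middle of its length, on the bench; its y axis runs along the bolt, towards the head (head from y = +35 to +49, shank down to y = -49), the shank's axis is about 12 above the bench, the balance point near y = +10. 0.18 kg. It and the other bolt are alike.
- nut_a: loose plain steel hexagon nut lying flat on the bench, 16 high, 29 across flats (along its y axis), 33 across corners (along its x axis). Origin: middle of its underside; z is up. 0.06 kg. It and the other nut are alike.
- nut_b: loose plain steel hexagon nut lying flat on the bench, 16 high, 29 across flats (along its y axis), 33 across corners (along its x axis). Origin: middle of its underside; z is up. 0.06 kg. It and the other nut are alike.
- pipe: loose dark steel pipe stub standing on end, 42 across, 75 high, open bore. Origin: middle of its lower end; z runs up its axis. 0.35 kg.
- tape_roll: loose black roll of tape lying flat on the bench, 68 across, 19 high, origin in the middle of its underside. A bystander: leave it where it is.
- brass_tee: loose brass pipe tee, 80 (y) by 60 (x) by 39 high, origin in the middle of its underside. It belongs in none of the trays: leave it where it is.
Things that resemble listed ones, but are neither listed nor needed, are in the scene too. What is shaped like the pipe but green is not meant.

How it is judged:
At the end, for the whole second after the job is handed in: Each part at rest in its kind's well (origin within 56 mm in x, 52 mm in y of its middle); bolts level to 0.18 rad, origins under 36 mm high; nuts flat to 0.2 rad, 24 mm apart or more and under 25 mm high; pipe upright to 0.15 rad, foot under 12 mm high (x of bolt_a in the frame of bolt_tray between -0.056 and 0.056 m and y of bolt_a in the frame of bolt_tray between -0.052 and 0.052 m and z of bolt_a in the frame of bolt_tray between -0.005 and 0.036 m and angle between bolt_a's own y axis and vertical between 1.39 and 1.75 rad and linear speed of each of bolt_a, bolt_b, nut_a, nut_b, pipe below 0.03 m/s and x of bolt_b in the frame of bolt_tray between -0.056 and 0.056 m and y of bolt_b in the frame of bolt_tray between -0.052 and 0.052 m and z of bolt_b in the frame of bolt_tray between -0.005 and 0.036 m and angle between bolt_b's own y axis and vertical between 1.39 and 1.75 rad and x of nut_a in the frame of nut_tray between -0.056 and 0.056 m and y of nut_a in the frame of nut_tray between -0.052 and 0.052 m and z of nut_a in the frame of nut_tray between -0.005 and 0.025 m and angle between the z axis of each of nut_a, nut_b and the z axis of nut_tray, either way round below 0.2 rad and x of nut_b in the frame of nut_tray between -0.056 and 0.056 m and y of nut_b in the frame of nut_tray between -0.052 and 0.052 m and z of nut_b in the frame of nut_tray between -0.005 and 0.025 m and x of pipe in the frame of pipe_tray between -0.056 and 0.056 m and y of pipe in the frame of pipe_tray between -0.052 and 0.052 m and z of pipe in the frame of pipe_tray between -0.005 and 0.012 m and angle between pipe's own z axis and vertical below 0.15 rad and horizontal distance between nut_a and nut_b above 0.024 m); the robot touches nothing.
It fails at once if the roll of tape is moved more than 15 mm (distance of tape_roll from where it was at the start of the episode above 0.015 m).
It fails at once if the brass tee is moved more than 15 mm (distance of brass_tee from where it was at the start of the episode above 0.015 m).
It also fails if it takes over 112 s, if anything falls off the work surface, if the arm or the gripper's body presses on something with over 40 N, if the wrist force passes 120 N, or if a joint passes its speed limit or range.

## Working session

There is one attempt and no reset: what is moved stays moved. The work goes in short steps, Python scripts to look and compute and a tool call to move; the robot and the scene stay as the last step left them, time stands still between calls to the robot, and variables do not carry over. Pictures are saved under pics/ and viewed, at most 14 in all, crops included, and the job is handed in when it is done.

Besides the shell and the picture viewer there is one more tool, called after ">>>" as name(argument=value, ...), one argument or row to a line, values as JSON. carry_out: Moves the arm, as the interface text tells. Scaled input: -1 to 1 covers 0.3 m each way for a shift and 45 degrees each way for a turn. Its arguments: {"type":"object","properties":{"motion":{"type":"array"}},"required":["motion"]}

```bash
mkdir -p pics; ls; python3 - <<'E'
from bench import r
import cv2,numpy as np
for n in("top","scene"):
    p,d=r.get_image(n); cv2.imwrite(f"pics/{n}0.png",p); np.savez(f"{n}0.npz",p=p,d=d)
    c=r.calibration(n); print(n,np.round(c["intrinsics"],1).tolist(),np.round(c["origin"],3),np.round(c["rotation"],3).tolist())
s=r.get_state(); print(s["time_s"],s["ee_pos"],s["eef_rot"],s["grip_width"])
E
```

```text
pics
top [[361.6, 0.0, 316.0], [0.0, 361.6, 193.0], [0.0, 0.0, 1.0]] [0.418 0.129 0.88 ] [-3.038, -0.011, -1.541]
scene [[451.6, 0.0, 318.0], [0.0, 451.6, 194.5], [0.0, 0.0, 1.0]] [-0.05   0.926  0.568] [-2.052, 0.026, -2.573]
0.1 [ 0.26354062 -0.56590418  0.23019329] [-3.13953173e+00 -1.39967254e-04  4.35775907e-01] 1.002885485212129
```

View pics/top0.png

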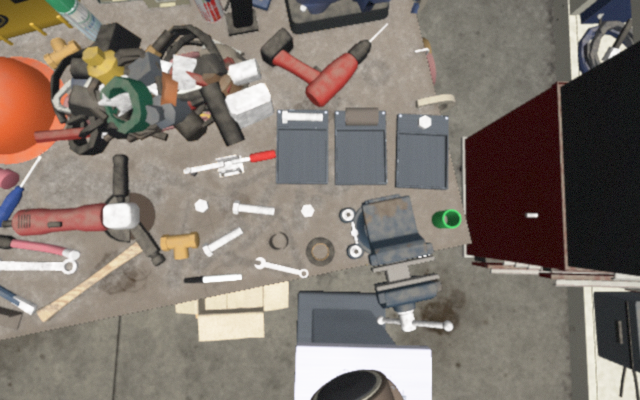

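View pics/scene0.png

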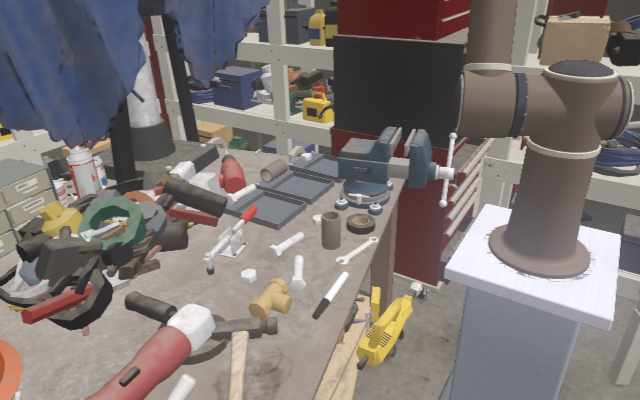

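The top view shows three trays: bolt on the left (sample at 302,116), pipe in the middle (361,116) and nut on the right (426,121). Loose parts are nuts at (201,205) and (307,210), bolts at (253,209) and (222,241), and the pipe at (279,240). Obstacles are the tape at (320,251), the tee at (180,245), the vise at about (395,230) and a clamp at (230,165).

```bash
cat > h.py <<'E'
from bench import r
import numpy as np,cv2
from scipy.spatial.transform import Rotation as R
def cal(n):
    c=r.calibration(n); rot=np.array(c["rotation"],float)
    M=R.from_euler("xyz",rot).as_matrix() if rot.shape==(3,) else rot
    return np.array(c["intrinsics"],float),np.array(c["origin"],float),M
def cloud(n,d,c=None):
    K,o,M=c or cal(n); v,u=np.indices(d.shape)
    return np.stack([(u-K[0,2])/K[0,0]*d,(v-K[1,2])/K[1,1]*d,d],-1)@M.T+o
def onplane(n,u,v,z,c=None):
    K,o,M=c or cal(n); g=M@np.array([(u-K[0,2])/K[0,0],(v-K[1,2])/K[1,1],1]); return o+g*(z-o[2])/g[2]
E
python3 - <<'E'
from h import *
f=np.load("top0.npz");p,d=f["p"],f["d"];W=cloud("top",d)
P=lambda u,v:np.round(W[v,u],3)
print("bench",P(285,215),P(240,225),P(330,215))
for nm,(u0,v0,u1,v1) in dict(nutL=(190,195,212,216),nutR=(296,200,318,220),bolt1=(228,198,280,220),bolt2=(198,225,246,258),pipe=(266,228,292,252),tape=(303,236,338,268),tee=(156,230,202,260)).items():
    w=W[v0:v1,u0:u1].reshape(-1,3); 
    b=np.median(w[:,2]); m=w[:,2]>max(b,0)+.006 if nm not in("tape",) else w[:,2]>.008
    q=w[m]; 
    if len(q)<5: print(nm,b,len(q));continue
    rc=cv2.minAreaRect((q[:,:2]*1000).astype(np.float32)); print(nm,len(q),"bench",round(b,4),"ztop",round(np.percentile(q[:,2],95),3),"mean",np.round(q.mean(0),3),"rect",[np.round(x) for x in rc])
# wells
for nm,u,v in(("bolt",302,157),("pipe",361,158),("nut",422,160)): print(nm,P(u,v))
print("corners", [ (k,np.round(onplane("top",*k,.018),3)) for k in[(277,110),(328,110),(328,185),(276,184),(336,109),(385,109),(386,186),(334,185),(398,113),(449,115),(447,189),(396,187)]])
for t in("bolt_tray","nut_tray","pipe_tray","bolt_a","nut_a","pipe"):
    print(t,[(round(x["conf"],2),np.round(np.array(x["centre"])*[640,400],1),np.round(onplane("top",*(np.array(x["centre"])*[640,400]),0),3)) for x in r.mark_of(t,"top")])
E
```

```text
bench [0.454 0.195 0.001] [0.427 0.303 0.001] [ 0.457  0.086 -0.001]
nutL 138 bench 0.0008 ztop 0.018 mean [0.471 0.39  0.028] rect [array([444., 270.]), array([287.,  28.]), np.float64(78.0)]
nutR 126 bench 0.0006 ztop 0.018 mean [0.467 0.141 0.022] rect [array([453., 132.]), array([63., 29.]), np.float64(30.0)]
bolt1 369 bench 0.0007 ztop 0.029 mean [0.467 0.271 0.029] rect [array([455., 221.]), array([195.,  36.]), np.float64(79.0)]
bolt2 413 bench 0.0007 ztop 0.029 mean [0.389 0.341 0.03 ] rect [array([403., 264.]), array([ 56., 270.]), np.float64(11.0)]
pipe 186 bench 0.0008 ztop 0.077 mean [0.393 0.205 0.067] rect [array([395., 176.]), array([40., 98.]), np.float64(4.0)]
tape 470 bench 0.0014 ztop 0.022 mean [0.372 0.108 0.028] rect [array([373., 110.]), array([72., 67.]), np.float64(66.0)]
tee 519 bench 0.0243 ztop 0.039 mean [0.381 0.432 0.046] rect [array([390., 308.]), array([ 55., 362.]), np.float64(8.0)]
bolt [0.597 0.159 0.005]
pipe [0.6   0.013 0.005]
nut [ 0.6   -0.137  0.004]
corners [((277, 110), array([0.71 , 0.223, 0.018])), ((328, 110), array([0.714, 0.098, 0.018]
[... 491 characters left out ...]
6, 156.8]), array([0.599, 0.157, 0.   ])), (0.49, array([362.8, 154.5]), array([0.61 , 0.009, 0.   ]))]
nut_tray [(0.65, array([423.3, 161.3]), array([ 0.597, -0.142,  0.   ]))]
pipe_tray [(0.88, array([361.7, 156.2]), array([0.605, 0.011, 0.   ])), (0.25, array([319.7, 251.6]), array([0.369, 0.108, 0.   ]))]
bolt_a [(0.94, array([223.5, 242.3]), array([0.384, 0.34 , 0.   ])), (0.92, array([253.9, 211.4]), array([0.46 , 0.271, 0.   ]))]
nut_a [(0.64, array([203.2, 209.3]), array([0.462, 0.394, 0.   ])), (0.44, array([309. , 211.2]), array([0.465, 0.137, 0.   ]))]
pipe [(0.74, array([280. , 238.7]), array([0.397, 0.205, 0.   ])), (0.57, array([438.9, 217. ]), array([ 0.461, -0.18 ,  0.   ]))]
```

```bash
python3 - <<'E'
from h import *
f=np.load("top0.npz");p,d=f["p"],f["d"];W=cloud("top",d)
for nm,(u0,v0,u1,v1),lo,hi in [("nutL",(190,195,212,216),.012,.022),("nutR",(296,200,318,220),.012,.022),("bolt1",(228,198,280,220),.008,.035),("bolt2",(198,225,246,258),.008,.035),("pipe",(266,228,292,252),.068,.085),("tape",(303,236,338,268),.01,.025)]:
    w=W[v0:v1,u0:u1].reshape(-1,3); m=(w[:,2]>lo)&(w[:,2]<hi); q=w[m]
    rc=cv2.minAreaRect((q[:,:2]*1000).astype(np.float32)); c,e=np.linalg.eigh(np.cov(q[:,:2].T)); a=e[:,1]
    t=(q[:,:2]-q[:,:2].mean(0))@a; pr=np.percentile(t,[1,99]); 
    wd=[np.ptp(((q[:,:2]-q[:,:2].mean(0))@e[:,0])[s]) for s in (t<t.min()+.02,t>t.max()-.012)]
    mid=q[:,:2].mean(0)+a*pr.mean()
    print(nm,len(q),"z",np.round(np.median(q[:,2]),3),"mid",np.round(mid,3),"axis",np.round(a,3),"len",np.round(np.ptp(pr),3),"widths lo/hi end",np.round(wd,3))
for nm,(u0,v0,u1,v1) in dict(vise=(340,190,440,300),clamp=(180,148,275,178),tee=(158,230,202,260),wren=(250,255,312,280)).items():
    w=W[v0:v1,u0:u1].reshape(-1,3); q=w[(w[:,2]>.012)&(w[:,2]<.4)]; print(nm,"min",np.round(np.percentile(q,1,axis=0),3),"max",np.round(np.percentile(q,99,axis=0),3))
w=W[185:245,340:440]
for z in(.03,.06,.1): q=w[(w[...,2]>z)&(w[...,2]<.4)]; print("vise>",z,len(q), np.round(q.min(0),3),np.round(q.max(0),3)) if len(q) else 0
# tray walls profile
for v in(150,): 
  print([ (u,round(W[v,u,1],3),round(W[v,u,2],3)) for u in range(272,455) if .011<W[v,u,2]<.03])
for u in(302,361,422): print([ (v,round(W[v,u,0],3),round(W[v,u,2],3)) for v in range(105,195) if .011<W[v,u,2]<.06])
im=cv2.resize(p[190:275,155:345],None,fx=4,fy=4,interpolation=cv2.INTER_CUBIC);cv2.imwrite("pics/crop1.png",im)
E
```

```text
nutL 128 z 0.015 mid [0.472 0.395] axis [0.363 0.932] len 0.03 widths lo/hi end [0.029 0.027]
nutR 122 z 0.015 mid [0.468 0.141] axis [-0.543  0.84 ] len 0.027 widths lo/hi end [0.029 0.026]
bolt1 365 z 0.02 mid [0.467 0.268] axis [0.071 0.998] len 0.095 widths lo/hi end [0.019 0.032]
bolt2 404 z 0.019 mid [0.39  0.342] axis [-0.482  0.876] len 0.104 widths lo/hi end [0.019 0.058]
pipe 101 z 0.075 mid [0.392 0.205] axis [0.082 0.997] len 0.04 widths lo/hi end [0.04  0.037]
tape 464 z 0.019 mid [0.372 0.107] axis [-0.892 -0.452] len 0.064 widths lo/hi end [0.06  0.049]
vise min [ 0.296 -0.162  0.013] max [0.493 0.045 0.186]
clamp min [0.545 0.224 0.013] max [0.603 0.428 0.055]
tee min [0.344 0.396 0.015] max [0.407 0.487 0.039]
wren min [0.348 0.129 0.016] max [0.361 0.138 0.022]
vise> 0.03 2881 [ 0.391 -0.168  0.03 ] [0.501 0.048 0.186]
vise> 0.06 2527 [ 0.395 -0.103  0.06 ] [0.501 0.028 0.186]
vise> 0.1 2497 [ 0.395 -0.103  0.101] [0.501 0.028 0.186]
[(277, np.float64(0.219), np.float64(0.018)), (278, np.float64(0.217), np.float64(0.016)), (327, np.float64(0.098), np.float64(0.015))
[... 2806 characters left out ...]
(0.692), np.float64(0.032)), (121, np.float64(0.688), np.float64(0.036)), (122, np.float64(0.687), np.float64(0.032)), (123, np.float64(0.684), np.float64(0.033)), (124, np.float64(0.682), np.float64(0.031)), (125, np.float64(0.679), np.float64(0.033)), (126, np.float64(0.678), np.float64(0.03)), (127, np.float64(0.677), np.float64(0.023)), (128, np.float64(0.677), np.float64(0.017)), (129, np.float64(0.673), np.float64(0.021)), (130, np.float64(0.672), np.float64(0.017)), (131, np.float64(0.669), np.float64(0.018)), (132, np.float64(0.666), np.float64(0.018)), (133, np.float64(0.665), np.float64(0.016)), (186, np.float64(0.533), np.float64(0.019)), (187, np.float64(0.53), np.float64(0.02))]
```

View pics/crop1.png

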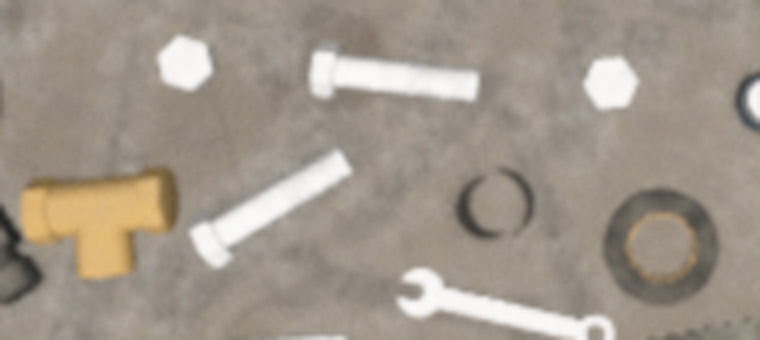

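The crop confirms both bolt heads are at the left (+y) end. The nut corners point roughly along x, so I can grip the nuts along y. Next I check the obstacle heights on the approach.

```bash
python3 - <<'E'
from h import *
f=np.load("top0.npz");W=cloud("top",f["d"])
for u,v in[(480,150),(520,120),(555,100),(580,150),(620,200),(520,215),(480,250),(600,280),(560,260),(440,200),(410,300),(385,255),(440,325),(330,85),(350,40),(265,155)]: print((u,v),np.round(W[v,u],3))
s=cloud("scene",np.load("scene0.npz")["d"])
for u,v in[(400,100),(460,100),(340,45),(460,45),(420,180),(400,130),(440,160)]: print("s",(u,v),np.round(s[v,u],3))
E
```

```text
(480, 150) [ 0.739 -0.495 -0.452]
(520, 120) [ 0.774 -0.497 -0.19 ]
(555, 100) [ 0.775 -0.493 -0.025]
(580, 150) [ 0.629 -0.505  0.039]
(620, 200) [ 0.5   -0.506  0.142]
(520, 215) [ 0.484 -0.496 -0.203]
(480, 250) [ 0.365 -0.497 -0.47 ]
(600, 280) [ 0.31  -0.644 -0.096]
(560, 260) [ 0.364 -0.493 -0.03 ]
(440, 200) [ 0.502 -0.183  0.   ]
(410, 300) [ 0.293 -0.061  0.18 ]
(385, 255) [ 0.376 -0.012  0.185]
(440, 325) [ 0.245 -0.124  0.163]
(330, 85) [0.76  0.097 0.061]
(350, 40) [0.907 0.046 0.   ]
(265, 155) [0.59  0.243 0.051]
s (400, 100) [ 0.543 -0.503  0.131]
s (460, 100) [0.172 0.112 0.334]
s (340, 45) [ 0.781 -0.505  0.297]
s (460, 45) [ 0.358 -0.497  0.326]
s (420, 180) [ 0.278 -0.015  0.094]
s (400, 130) [ 0.368 -0.093  0.18 ]
s (440, 160) [ 0.38  -0.494 -0.055]
```

```bash
cat >> h.py <<'E'
def plan(*wps):
    s=r.get_state(); p=np.array(s["ee_pos"]); A=R.from_euler("xyz",s["eef_rot"])
    print("t",round(s["time_s"],2),"pos",np.round(p,4),"rpy",np.round(s["eef_rot"],3),"w",round(s["grip_width"],3),"q",np.round(s["joint_positions"],2))
    for w in wps:
        B=R.from_euler("xyz",[np.pi,0,np.radians(w[3])]); sh=A.inv().apply(np.array(w[:3])-p)
        tv=(A.inv()*B).as_rotvec()
        print(w,"shift",np.round(sh/.3,3).tolist(),"turn",np.round(tv/(np.pi/4),3).tolist(),"rows>=",int(np.ceil(max(np.linalg.norm(sh)/.05,np.degrees(np.linalg.norm(tv))/8.59))))
E
python3 -c "
from h import *
plan((.264,-.3,.33,0))"
```

```text
t 0.4 pos [ 0.2638 -0.5665  0.2311] rpy [-3.141 -0.     0.436] w 0.999 q [-1.2   0.31  1.63 -0.    1.2  -0.07]
(0.264, -0.3, 0.33, 0) shift [0.376, -0.805, -0.329] turn [-0.0, 0.0, 0.555] rows>= 6
```

>>> carry_out(
  motion=[
    [[0.376,-0.805,-0.329],[0,0,0.555],-1],
    [[0.376,-0.805,-0.329],[0,0,0.555],-1],
    [[0.376,-0.805,-0.329],[0,0,0.555],-1],
    [[0.376,-0.805,-0.329],[0,0,0.555],-1],
    [[0.376,-0.805,-0.329],[0,0,0.555],-1],
    [[0.376,-0.805,-0.329],[0,0,0.555],-1],
    [[0.376,-0.805,-0.329],[0,0,0.555],-1],
    [[0.376,-0.805,-0.329],[0,0,0.555],-1],
  ],
)

```text
time_s: 1.2
ee_pos: [0.2644, -0.3002, 0.3307]
eef_rot: [3.139, -0.001, 0.001]
force: [-0.4, -0.2, -0.4]
grip_width: 0.999
grasp_force: 0.0
```

>>> carry_out(
  motion=[
    [[0.68,-1,0],[0,0,0],-1],
    [[0.68,-1,0],[0,0,0],-1],
    [[0.68,-1,0],[0,0,0],-1],
    [[0.68,-1,0],[0,0,0],-1],
    [[0.68,-1,0],[0,0,0],-1],
    [[0.68,-1,0],[0,0,0],-1],
    [[0.68,-1,0],[0,0,0],-1],
    [[0.68,-1,0],[0,0,0],-1],
    [[0.68,-1,0],[0,0,0],-1],
  ],
)

```text
time_s: 2.1
ee_pos: [0.4692, 0.0005, 0.3286]
eef_rot: [3.141, 0.002, 0.003]
force: [0.0, 0.3, -0.1]
grip_width: 1.002
grasp_force: 0.0
```

>>> carry_out(
  motion=[
    [[0,-0.47,0],[0,0,0],-0.2],
    [[0,-0.47,0],[0,0,0],-0.2],
    [[0,-0.47,0],[0,0,0],-0.2],
    [[0,-0.47,0.6],[0,0,0],-0.2],
    [[0,-0.47,0.6],[0,0,0],-0.2],
    [[0,-0.47,0.6],[0,0,0],-0.2],
    [[0,-0.47,0.6],[0,0,0],-0.2],
    [[0,-0.47,0.6],[0,0,0],-0.2],
    [[0,-0.47,0.6],[0,0,0],-0.2],
  ],
)

```text
time_s: 3.0
ee_pos: [0.4684, 0.1393, 0.15]
eef_rot: [3.141, 0.001, -0.002]
force: [-0.3, -0.1, 0.3]
grip_width: 0.603
grasp_force: 0.0
```

```bash
python3 - <<'E'
from h import *
c=cal("wrist");p,d=r.get_image("wrist"); cv2.imwrite("pics/w1.png",p); W=cloud("wrist",d,c)
print("cam",np.round(c[1],3),np.round(c[2],2).tolist())
q=W[(abs(W[...,2]-.016)<.004)&(np.hypot(W[...,0]-.468,W[...,1]-.141)<.03)&(d>0)]
print(len(q),q.mean(0)); 
if len(q)>20:
    rc=cv2.minEnclosingCircle((q[:,:2]*1000).astype(np.float32)); print(rc)
    for a in range(0,180,10): print(a,round(np.ptp(np.percentile(q[:,:2]@[np.cos(np.radians(a)),np.sin(np.radians(a))],[.5,99.5]))*1000,1),end="; ")
plan((.468,.141,.02,0))
E
```

```text
cam [0.545 0.139 0.292] [[-0.0, -0.95, -0.3], [-1.0, 0.0, 0.0], [0.0, 0.3, -0.95]]
737 [0.46768919 0.14194862 0.01523408]
((467.3254089355469, 142.1707000732422), 16.205780029296875)
0 28.6; 10 28.2; 20 29.3; 30 30.2; 40 30.4; 50 29.6; 60 28.4; 70 28.2; 80 29.4; 90 30.0; 100 30.3; 110 29.8; 120 28.7; 130 28.2; 140 29.1; 150 29.9; 160 30.0; 170 29.6; t 3.05 pos [0.4698 0.1399 0.1515] rpy [-3.141e+00 -3.000e-03 -2.000e-03] w 0.602 q [ 0.2   0.15  2.01 -0.    0.98  1.77]
(0.468, 0.141, 0.02, 0) shift [-0.007, -0.004, 0.438] turn [-0.0, -0.003, -0.002] rows>= 3
```

View pics/w1.png

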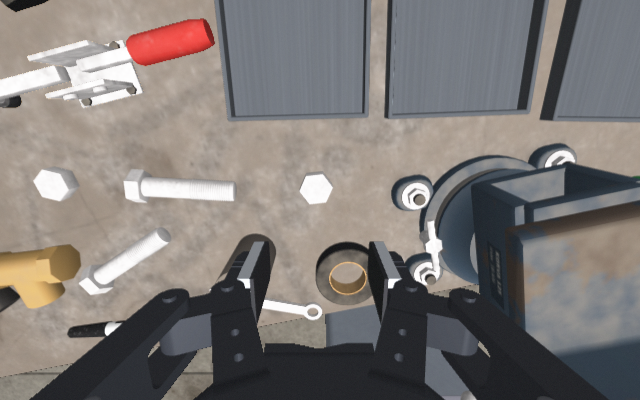

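The wrist view shows the nut at (316,188) between the fingers, clear of the vise. Its flats face 7, 67 and 127 degrees, so I use yaw 37.

>>> carry_out(
  motion=[
    [[-0.003,-0.004,0.1],[0,0,-0.82],-0.2],
    [[-0.003,-0.004,0.2],[0,0,-0.82],-0.2],
    [[-0.003,-0.004,0.3],[0,0,-0.82],-0.2],
    [[-0.003,-0.004,0.3],[0,0,-0.82],-0.2],
    [[-0.003,-0.004,0.3],[0,0,-0.82],-0.2],
    [[-0.003,-0.004,0.4],[0,0,-0.82],-0.2],
    [[-0.003,-0.004,0.487],[0,0,-0.82],-0.2],
    [[-0.003,-0.004,0.487],[0,0,-0.82],-0.2],
    [[-0.003,-0.004,0.487],[0,0,-0.82],1],
    [[-0.003,-0.004,0.487],[0,0,-0.82],1],
  ],
)

```text
time_s: 4.05
ee_pos: [0.47, 0.1425, 0.0065]
eef_rot: [3.139, -0.004, 0.644]
force: [0.2, 0.4, 0.6]
grip_width: 0.31
grasp_force: 59.0
```

>>> carry_out(
  motion=[
    [[0,0,0],[0,0,0],1],
    [[0,0,0],[0,0,0],1],
    [[0,0,0],[0,0,0],1],
    [[0,0,-0.2],[0,0,0],1],
    [[0,0,-0.5],[0,0,0],1],
    [[0,0,-0.5],[0,0,0],1],
    [[0,0,-0.5],[0,0,0],1],
    [[0,0,-0.5],[0,0,0],1],
  ],
)

```text
time_s: 4.85
ee_pos: [0.4689, 0.1425, 0.1565]
eef_rot: [3.139, -0.005, 0.644]
force: [0.3, -0.3, -1.1]
grip_width: 0.309
grasp_force: 59.4
```

```bash
python3 -c "
from h import *
plan((.6,.13,.2,90),(.605,-.1,.2,90),(.63,-.112,.2,90))"
```

```text
t 4.85 pos [0.4689 0.1425 0.1565] rpy [ 3.139 -0.005  0.644] w 0.309 q [0.21 0.14 2.01 0.   0.99 1.13]
(0.6, 0.13, 0.2, 90) shift [0.325, 0.296, -0.143] turn [0.006, -0.005, -1.18] rows>= 7
(0.605, -0.1, 0.2, 90) shift [-0.122, 0.919, -0.144] turn [0.006, -0.005, -1.18] rows>= 7
(0.63, -0.112, 0.2, 90) shift [-0.079, 1.001, -0.143] turn [0.006, -0.005, -1.18] rows>= 7
```

>>> carry_out(
  motion=[
    [[0.325,0.296,-0.143],[0,0,0],1],
    [[0.325,0.296,-0.143],[0,0,0],1],
    [[0.325,0.296,-0.143],[0,0,0],1],
    [[-0.122,0.919,-0.143],[0,0,0],1],
    [[-0.122,0.919,-0.143],[0,0,0],1],
    [[-0.122,0.919,-0.143],[0,0,0],1],
    [[-0.122,0.919,-0.143],[0,0,0],1],
    [[-0.122,0.919,-0.143],[0,0,0],1],
    [[-0.122,0.919,-0.143],[0,0,0],1],
    [[-0.122,0.919,-0.143],[0,0,0],1],
  ],
)

```text
time_s: 5.85
ee_pos: [0.6019, -0.1005, 0.1945]
eef_rot: [-3.138, 0.002, 0.642]
force: [-0.5, -0.0, -1.1]
grip_width: 0.31
grasp_force: 59.4
```

```bash
python3 - <<'E'
from h import *
c=cal("wrist");p,d=r.get_image("wrist"); cv2.imwrite("pics/w2.png",p); W=cloud("wrist",d,c)
m=(abs(W[...,2]-.018)<.0025)&(d>0)&(W[...,0]>.5)&(W[...,0]<.73)&(W[...,1]<-.05)&(W[...,1]>-.22)
q=W[m]; print(len(q))
for lo,hi in((.55,.58),(.6,.65)):
    b=q[(q[:,0]>lo)&(q[:,0]<hi)]; print(lo,np.unique(np.round(b[:,1],3),return_counts=True))
b=q[abs(q[:,1]+.14)<.03]; print(np.unique(np.round(b[:,0],3),return_counts=True))
plan((.62,-.134,.2,36.9),(.62,-.134,.0125,36.9))
E
```

```text
5761
0.55 (array([-0.196, -0.195, -0.194, -0.193, -0.192, -0.074, -0.073, -0.072,
       -0.071, -0.07 ]), array([ 2,  9,  7, 14,  9, 14, 24, 24, 23, 10]))
0.6 (array([-0.197, -0.196, -0.195, -0.194, -0.193, -0.075, -0.074, -0.073,
       -0.072, -0.071]), array([11, 29, 44, 37, 39, 26, 45, 46, 44, 15]))
(array([0.53 , 0.531, 0.532, 0.533, 0.534, 0.663, 0.664, 0.665, 0.666,
       0.667, 0.668, 0.669, 0.67 , 0.671, 0.672, 0.673, 0.674, 0.675,
       0.676, 0.677, 0.678, 0.679, 0.68 , 0.681, 0.682, 0.683, 0.684,
       0.685, 0.686, 0.687, 0.688, 0.689, 0.69 , 0.691, 0.692, 0.693,
       0.694, 0.695, 0.696, 0.697, 0.698, 0.699, 0.7  , 0.701, 0.702,
       0.703, 0.704, 0.705, 0.706, 0.707, 0.708, 0.709, 0.71 , 0.711,
       0.712, 0.713, 0.729, 0.73 ]), array([ 3,  9, 10, 14,  7, 12, 50, 53, 51, 51, 52, 54, 50, 54, 53, 54, 46,
       47, 41, 40, 36, 31, 29, 28, 23, 28, 23, 27, 25, 24, 25, 23, 25, 28,
       23, 26, 25, 26, 27, 26, 26, 28, 32, 34, 36, 39, 45, 49, 51, 55, 64,
       54, 58, 50, 32,  2,  5,  3]))
t 5.9 pos [ 0.6022 -0.0996  0.1949] rpy [-3.138e+00  2.000e-03  6.430e-01] w 0.309 q [-0.24  0.32  1.7   0.    1.13  0.69]
(0.62, -0.134, 0.2, 36.9) shift [-0.021, 0.127, -0.018] turn [-0.004, 0.002, -0.001] rows>= 1
(0.62, -0.134, 0.0125, 36.9) shift [-0.02, 0.129, 0.607] turn [-0.004, 0.002, -0.001] rows>= 4
```

View pics/w2.png

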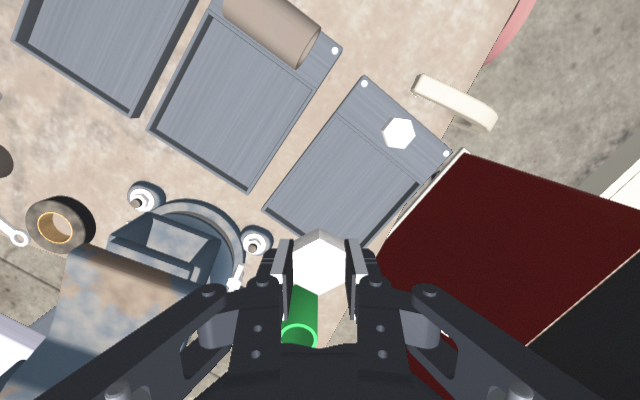

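The nut is held between the fingers at (320,262). The nut tray is ahead with its well empty, and its centre is (0.598, -0.134).

>>> carry_out(
  motion=[
    [[-0.02,0.129,0.1],[0,0,0],1],
    [[-0.02,0.129,0.25],[0,0,0],1],
    [[-0.02,0.129,0.4],[0,0,0],1],
    [[-0.02,0.129,0.52],[0,0,0],1],
    [[-0.02,0.129,0.58],[0,0,0],1],
    [[-0.02,0.129,0.6],[0,0,0],1],
    [[-0.02,0.129,0.611],[0,0,0],1],
    [[-0.02,0.129,0.611],[0,0,0],1],
    [[-0.02,0.129,0.611],[0,0,0],0],
    [[-0.02,0.129,0.611],[0,0,0],0],
  ],
)

```text
time_s: 6.9
ee_pos: [0.6236, -0.1353, 0.0156]
eef_rot: [3.139, -0.002, 0.644]
force: [0.2, 0.3, -0.1]
grip_width: 0.5
grasp_force: 0.0
```

>>> carry_out(
  motion=[
    [[0,0,0],[0,0,0],0],
    [[0,0,0],[0,0,0],0],
    [[0,0,-0.1],[0,0,0],0],
    [[0,0,-0.25],[0,0,0],0],
    [[0,0,-0.4],[0,0,0],0],
    [[0,0,-0.6],[0,0,0],0],
    [[0,0,-0.6],[0,0,0],0],
    [[0,0,-0.6],[0,0,0],0],
  ],
)

```text
time_s: 7.7
ee_pos: [0.6242, -0.1356, 0.1974]
eef_rot: [3.136, -0.004, 0.644]
force: [-0.1, -0.5, 0.2]
grip_width: 0.503
grasp_force: 0.0
```

```bash
python3 - <<'E'
from h import *
c=cal("wrist");p,d=r.get_image("wrist"); cv2.imwrite("pics/w3.png",p); W=cloud("wrist",d,c)
b=(p.min(2)>170)&(d>0)&(W[...,0]>.535)&(W[...,0]<.66)&(W[...,1]<-.07)&(W[...,1]>-.2)
q=W[b]; print(len(q)); print(np.round(np.percentile(q,[2,50,98],axis=0),3) if len(q) else "")
plan((.6,.1,.2,60),(.6,.14,.2,60))
E
```

```text
826
[[ 0.577 -0.196  0.003]
 [ 0.621 -0.137  0.019]
 [ 0.648 -0.108  0.238]]
t 7.75 pos [ 0.6223 -0.135   0.1944] rpy [ 3.14e+00 -1.00e-03  6.44e-01] w 0.5 q [-0.28  0.36  1.64  0.    1.14  0.64]
(0.6, 0.1, 0.2, 60) shift [0.411, -0.671, -0.019] turn [0.002, -0.001, -0.514] rows>= 5
(0.6, 0.14, 0.2, 60) shift [0.491, -0.778, -0.019] turn [0.002, -0.001, -0.514] rows>= 6
```

>>> carry_out(
  motion=[
    [[0.491,-0.778,-0.019],[0,0,-0.514],-0.2],
    [[0.491,-0.778,-0.019],[0,0,-0.514],-0.2],
    [[0.491,-0.778,-0.019],[0,0,-0.514],-0.2],
    [[0.491,-0.778,-0.019],[0,0,-0.514],-0.2],
    [[0.491,-0.778,-0.019],[0,0,-0.514],-0.2],
    [[0.491,-0.778,-0.019],[0,0,-0.514],-0.2],
    [[0.491,-0.778,-0.019],[0,0,-0.514],-0.2],
    [[0.491,-0.778,-0.019],[0,0,-0.514],-0.2],
  ],
)

```text
time_s: 8.55
ee_pos: [0.5978, 0.1402, 0.1963]
eef_rot: [-3.138, 0.004, 1.049]
force: [-0.2, -0.6, -0.3]
grip_width: 0.598
grasp_force: 0.0
```

```bash
python3 -c "
from h import *
plan((.472,.395,.17,60))"
```

```text
t 8.55 pos [0.5978 0.1402 0.1963] rpy [-3.138  0.004  1.049] w 0.598 q [ 0.16  0.32  1.69 -0.    1.14  0.68]
(0.472, 0.395, 0.17, 60) shift [0.528, -0.786, 0.088] turn [-0.004, 0.005, 0.003] rows>= 6
```

>>> carry_out(
  motion=[
    [[0.528,-0.786,0.09],[0,0,0],-0.2],
    [[0.528,-0.786,0.09],[0,0,0],-0.2],
    [[0.528,-0.786,0.09],[0,0,0],-0.2],
    [[0.528,-0.786,0.09],[0,0,0],-0.2],
    [[0.528,-0.786,0.09],[0,0,0],-0.2],
    [[0.528,-0.786,0.09],[0,0,0],-0.2],
    [[0.528,-0.786,0.09],[0,0,0],-0.2],
    [[0.528,-0.786,0.09],[0,0,0],-0.2],
  ],
)

```text
time_s: 9.35
ee_pos: [0.4743, 0.3939, 0.1707]
eef_rot: [-3.141, 0.003, 1.048]
force: [0.6, 0.9, 0.1]
grip_width: 0.598
grasp_force: 0.0
```

```bash
cat >> h.py <<'E'
def nutlook(x,y):
    c=cal("wrist");p,d=r.get_image("wrist"); W=cloud("wrist",d,c)
    q=W[(abs(W[...,2]-.016)<.004)&(np.hypot(W[...,0]-x,W[...,1]-y)<.03)&(d>0)]
    print(len(q),np.round(q.mean(0),4),cv2.minEnclosingCircle((q[:,:2]*1000).astype(np.float32)))
    ws=[np.ptp(np.percentile(q[:,:2]@[np.cos(np.radians(a)),np.sin(np.radians(a))],[.5,99.5]))*1000 for a in range(0,180,5)]
    print("flat normal mod 60:",5*np.argmin([ws[i]+ws[i+12]+ws[i+24] for i in range(12)]))
    return p
E
python3 - <<'E'
from h import *
cv2.imwrite("pics/w4.png",nutlook(.472,.395))
plan((.472,.395,.004,60))
E
```

```text
651 [0.4716 0.3973 0.0152] ((471.1258544921875, 397.0848083496094), 16.103940963745117)
flat normal mod 60: 45
t 9.4 pos [0.4749 0.3934 0.1711] rpy [3.142e+00 2.000e-03 1.046e+00] w 0.602 q [ 0.62  0.35  1.7  -0.    1.09  1.15]
(0.472, 0.395, 0.004, 60) shift [0.001, -0.011, 0.557] turn [0.0, 0.003, -0.001] rows>= 4
```

>>> carry_out(
  motion=[
    [[0.003,-0.012,0.15],[0,0,-0.333],-0.2],
    [[0.003,-0.012,0.3],[0,0,-0.333],-0.2],
    [[0.003,-0.012,0.4],[0,0,-0.333],-0.2],
    [[0.003,-0.012,0.5],[0,0,-0.333],-0.2],
    [[0.003,-0.012,0.555],[0,0,-0.333],-0.2],
    [[0.003,-0.012,0.555],[0,0,-0.333],-0.2],
    [[0.003,-0.012,0.555],[0,0,-0.333],1],
    [[0.003,-0.012,0.555],[0,0,-0.333],1],
    [[0.003,-0.012,0.555],[0,0,-0.333],1],
    [[0.003,-0.012,0.555],[0,0,-0.333],1],
  ],
)

```text
time_s: 10.4
ee_pos: [0.4734, 0.3988, 0.0077]
eef_rot: [3.139, -0.003, 1.309]
force: [0.4, -0.8, 4.8]
grip_width: 0.307
grasp_force: 59.5
```

>>> carry_out(
  motion=[
    [[0,0,0],[0,0,0],1],
    [[0,0,-0.2],[0,0,0],1],
    [[0,0,-0.4],[0,0,0],1],
    [[0,0,-0.65],[0,0,0],1],
    [[0,0,-0.65],[0,0,0],1],
    [[0,0,-0.65],[0,0,0],1],
    [[0,0,-0.65],[0,0,0],1],
    [[0,0,-0.65],[0,0,0],1],
  ],
)

```text
time_s: 11.2
ee_pos: [0.4704, 0.397, 0.1989]
eef_rot: [-3.139, 0.003, 1.309]
force: [-0.5, 0.7, -0.8]
grip_width: 0.308
grasp_force: 59.3
```

```bash
python3 -c "
from h import *
plan((.59,.14,.2,45))"
```

```text
t 11.2 pos [0.4704 0.397  0.1989] rpy [-3.139e+00  3.000e-03  1.309e+00] w 0.308 q [0.63 0.32 1.68 0.   1.14 0.89]
(0.59, 0.14, 0.2, 45) shift [-0.725, 0.606, -0.003] turn [-0.002, 0.004, 0.667] rows>= 6
```

>>> carry_out(
  motion=[
    [[-0.725,0.606,0],[0,0,0.667],1],
    [[-0.725,0.606,0],[0,0,0.667],1],
    [[-0.725,0.606,0],[0,0,0.667],1],
    [[-0.725,0.606,0],[0,0,0.667],1],
    [[-0.725,0.606,0],[0,0,0.667],1],
    [[-0.725,0.606,0],[0,0,0.667],1],
    [[-0.725,0.606,0],[0,0,0.667],1],
    [[-0.725,0.606,0],[0,0,0.667],1],
  ],
)

```text
time_s: 12.0
ee_pos: [0.5897, 0.1398, 0.1979]
eef_rot: [-3.138, 0.004, 0.783]
force: [0.4, 0.9, 0.2]
grip_width: 0.308
grasp_force: 59.4
```

```bash
python3 -c "
from h import *
plan((.572,-.134,.2,15))"
```

```text
t 12.0 pos [0.5897 0.1398 0.1979] rpy [-3.138  0.004  0.783] w 0.308 q [0.16 0.31 1.71 0.   1.13 0.95]
(0.572, -0.134, 0.2, 15) shift [-0.686, 0.605, -0.006] turn [-0.003, 0.006, 0.664] rows>= 6
```

>>> carry_out(
  motion=[
    [[-0.686,0.605,0],[0,0,0.665],1],
    [[-0.686,0.605,0],[0,0,0.665],1],
    [[-0.686,0.605,0],[0,0,0.665],1],
    [[-0.686,0.605,0],[0,0,0.665],1],
    [[-0.686,0.605,0],[0,0,0.665],1],
    [[-0.686,0.605,0],[0,0,0.665],1],
    [[-0.686,0.605,0],[0,0,0.665],1],
    [[-0.686,0.605,0],[0,0,0.665],1],
  ],
)

```text
time_s: 12.8
ee_pos: [0.5732, -0.1317, 0.1995]
eef_rot: [-3.139, 0.002, 0.263]
force: [-0.2, 0.7, -0.1]
grip_width: 0.308
grasp_force: 59.4
```

```bash
python3 -c "
from h import *
plan((.572,-.134,.0115,15))"
```

```text
t 12.8 pos [ 0.5732 -0.1317  0.1995] rpy [-3.139e+00  2.000e-03  2.630e-01] w 0.308 q [-0.3   0.27  1.75  0.    1.12  1.01]
(0.572, -0.134, 0.0115, 15) shift [-0.005, 0.008, 0.626] turn [-0.003, 0.002, 0.002] rows>= 4
```

>>> carry_out(
  motion=[
    [[-0.005,0.006,0.15],[0,0,0],1],
    [[-0.005,0.006,0.3],[0,0,0],1],
    [[-0.005,0.006,0.45],[0,0,0],1],
    [[-0.005,0.006,0.55],[0,0,0],1],
    [[-0.005,0.006,0.6],[0,0,0],1],
    [[-0.005,0.006,0.62],[0,0,0],1],
    [[-0.005,0.006,0.622],[0,0,0],1],
    [[-0.005,0.006,0.622],[0,0,0],0],
    [[-0.005,0.006,0.622],[0,0,0],0],
    [[-0.005,0.006,0.622],[0,0,0],0],
  ],
)

```text
time_s: 13.8
ee_pos: [0.5745, -0.1358, 0.0159]
eef_rot: [3.14, -0.003, 0.263]
force: [0.5, -0.5, -0.4]
grip_width: 0.498
grasp_force: 0.0
```

>>> carry_out(
  motion=[
    [[0,0,0],[0,0,0],0],
    [[0,0,-0.1],[0,0,0],0],
    [[0,0,-0.25],[0,0,0],0],
    [[0,0,-0.4],[0,0,0],0],
    [[0,0,-0.63],[0,0,0],0],
    [[0,0,-0.63],[0,0,0],0],
    [[0,0,-0.63],[0,0,0],0],
  ],
)

```text
time_s: 14.5
ee_pos: [0.5762, -0.1365, 0.2087]
eef_rot: [3.136, -0.009, 0.263]
force: [0.6, 0.0, -0.2]
grip_width: 0.499
grasp_force: 0.0
```

```bash
python3 - <<'E'
from h import *
p,d=r.get_image("wrist"); cv2.imwrite("pics/w5.png",p)
plan((.6,.14,.2,60))
E
```

```text
t 14.55 pos [ 0.5743 -0.1359  0.2056] rpy [ 3.139 -0.004  0.263] w 0.499 q [-0.31  0.26  1.75  0.    1.13  1.  ]
(0.6, 0.14, 0.2, 60) shift [0.321, -0.866, 0.018] turn [0.005, -0.004, -0.999] rows>= 6
```

View pics/w5.png

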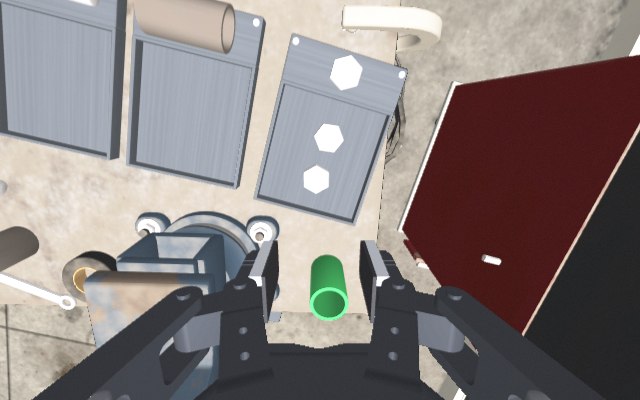

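Both nuts lie flat and apart in the nut well, at (328,138) and (316,180). Next are the bolts.

>>> carry_out(
  motion=[
    [[0.321,-0.866,0],[0,0,-0.99],0],
    [[0.321,-0.866,0],[0,0,-0.99],0],
    [[0.321,-0.866,0],[0,0,-0.99],0],
    [[0.321,-0.866,0],[0,0,-0.99],0],
    [[0.321,-0.866,0],[0,0,-0.99],0],
    [[0.321,-0.866,0],[0,0,-0.99],0],
    [[0.321,-0.866,0],[0,0,-0.99],0],
    [[0.321,-0.866,0],[0,0,-0.99],0],
  ],
)

```text
time_s: 15.35
ee_pos: [0.5968, 0.1406, 0.2006]
eef_rot: [-3.139, 0.003, 1.042]
force: [-0.3, 0.3, 1.6]
grip_width: 0.495
grasp_force: 0.0
```

```bash
python3 -c "
from h import *
plan((.468,.278,.17,86))"
```

```text
t 15.35 pos [0.5968 0.1406 0.2006] rpy [-3.139e+00  3.000e-03  1.042e+00] w 0.495 q [ 0.16  0.32  1.69 -0.    1.14  0.69]
(0.468, 0.278, 0.17, 86) shift [0.179, -0.602, 0.103] turn [-0.005, 0.003, -0.585] rows>= 4
```

>>> carry_out(
  motion=[
    [[0.179,-0.602,0.1],[0,0,-0.585],0],
    [[0.179,-0.602,0.1],[0,0,-0.585],0],
    [[0.179,-0.602,0.1],[0,0,-0.585],0],
    [[0.179,-0.602,0.1],[0,0,-0.585],0],
    [[0.179,-0.602,0.1],[0,0,-0.585],0],
    [[0.179,-0.602,0.1],[0,0,-0.585],0],
    [[0.179,-0.602,0.1],[0,0,-0.585],0],
  ],
)

```text
time_s: 16.05
ee_pos: [0.4709, 0.2767, 0.1731]
eef_rot: [3.141, 0.001, 1.498]
force: [1.0, 0.3, -0.5]
grip_width: 0.5
grasp_force: 0.0
```

```bash
cat >> h.py <<'E'
def boltlook(x,y,ax):
    c=cal("wrist");p,d=r.get_image("wrist"); W=cloud("wrist",d,c)
    a0=np.array(ax,float);a0/=np.linalg.norm(a0); n0=np.array([-a0[1],a0[0]]); rel=W[...,:2]-[x,y]
    q=W[(d>0)&(W[...,2]>.008)&(W[...,2]<.035)&(abs(rel@a0)<.065)&(abs(rel@n0)<.03)]
    m=q[:,:2].mean(0); t=(q[:,:2]-m)@a0
    for _ in range(3):   # shank line only
        lo,hi=np.percentile(t,[.5,99.5]); s=q[(t<hi-.02)]; e=np.linalg.eigh(np.cov(s[:,:2].T))[1][:,1]; e*=np.sign(e@a0); m=s[:,:2].mean(0); t=(q[:,:2]-m)@e
    mid=m+e*(lo+hi)/2
    n=np.array([-e[1],e[0]]); lo,hi=np.percentile(t,[.5,99.5]);
    print("n",len(q),"mid",np.round(m+e*(lo+hi)/2,4),"grasp",np.round(m+e*((lo+hi)/2+.01),4),"ang",round(np.degrees(np.arctan2(e[1],e[0])),1),"len",round(hi-lo,3),"shank w",round(np.ptp(s[:,:2]@n),3),"head w",round(np.ptp(q[t>hi-.012,:2]@n),3),"z",np.round(np.percentile(q[:,2],[50,98]),3))
    return p
E
python3 - <<'E'
from h import *
cv2.imwrite("pics/w6.png",boltlook(.467,.268,(.071,.998)))
plan((.468,.278,.004,86))
E
```

```text
n 1880 mid [0.4671 0.2708] grasp [0.4678 0.2808] ang 85.5 len 0.096 shank w 0.02 head w 0.032 z [0.02  0.029]
t 16.1 pos [0.4711 0.2768 0.1732] rpy [3.141 0.    1.497] w 0.498 q [ 0.45  0.22  1.87 -0.    1.05  0.53]
(0.468, 0.278, 0.004, 86) shift [0.003, -0.011, 0.564] turn [0.001, 0.0, -0.004] rows>= 4
```

>>> carry_out(
  motion=[
    [[0.01,-0.008,0.15],[0,0,0],0],
    [[0.01,-0.008,0.3],[0,0,0],0],
    [[0.01,-0.008,0.45],[0,0,0],0],
    [[0.01,-0.008,0.53],[0,0,0],0],
    [[0.01,-0.008,0.557],[0,0,0],0],
    [[0.01,-0.008,0.557],[0,0,0],0],
    [[0.01,-0.008,0.557],[0,0,0],1],
    [[0.01,-0.008,0.557],[0,0,0],1],
    [[0.01,-0.008,0.557],[0,0,0],1],
    [[0.01,-0.008,0.557],[0,0,0],1],
  ],
)

```text
time_s: 17.1
ee_pos: [0.4698, 0.2822, 0.0081]
eef_rot: [3.137, -0.002, 1.5]
force: [0.3, -2.6, 6.9]
grip_width: 0.196
grasp_force: 59.0
```

>>> carry_out(
  motion=[
    [[0,0,0],[0,0,0],1],
    [[0,0,-0.2],[0,0,0],1],
    [[0,0,-0.4],[0,0,0],1],
    [[0,0,-0.6],[0,0,0],1],
    [[0,0,-0.6],[0,0,0],1],
    [[0,0,-0.6],[0,0,0],1],
    [[0,0,-0.6],[0,0,0],1],
  ],
)

```text
time_s: 17.8
ee_pos: [0.4672, 0.2815, 0.1862]
eef_rot: [3.141, -0.0, 1.5]
force: [-0.5, 0.4, -3.8]
grip_width: 0.191
grasp_force: 59.6
```

```bash
python3 - <<'E'
from h import *
cv2.imwrite("pics/w7.png",r.get_image("wrist")[0])
plan((.63,.168,.18,90))
E
```

```text
t 17.85 pos [0.466  0.2809 0.1845] rpy [-3.139e+00  1.000e-03  1.500e+00] w 0.191 q [0.46 0.21 1.86 0.   1.07 0.53]
(0.63, 0.168, 0.18, 90) shift [-0.337, 0.572, 0.014] turn [-0.004, 0.002, -0.09] rows>= 4
```

View pics/w7.png

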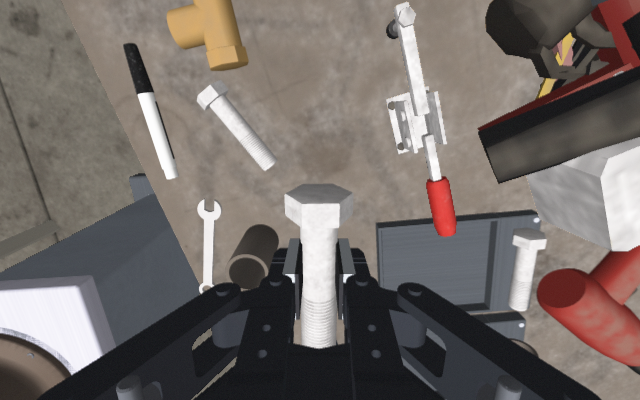

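The bolt is held squarely along the tool's x axis, with its head at (318,200).

>>> carry_out(
  motion=[
    [[-0.339,0.545,0],[0,0,-0.09],1],
    [[-0.339,0.545,0],[0,0,-0.09],1],
    [[-0.339,0.545,0],[0,0,-0.09],1],
    [[-0.339,0.545,0],[0,0,-0.09],1],
    [[-0.339,0.545,0],[0,0,-0.09],1],
    [[-0.339,0.545,0],[0,0,-0.09],1],
    [[-0.339,0.545,0.1],[0,0,-0.09],1],
    [[-0.339,0.545,0.2],[0,0,-0.09],1],
    [[-0.339,0.545,0.3],[0,0,-0.09],1],
    [[-0.339,0.545,0.3],[0,0,-0.09],1],
  ],
)

```text
time_s: 18.85
ee_pos: [0.6159, 0.1684, 0.0888]
eef_rot: [-3.126, 0.003, 1.572]
force: [-1.7, 0.5, -2.5]
grip_width: 0.196
grasp_force: 59.7
```

```bash
python3 -c "
from h import *
plan((.622,.168,.0125,90))"
```

```text
t 18.85 pos [0.6159 0.1684 0.0888] rpy [-3.126e+00  3.000e-03  1.572e+00] w 0.196 q [0.2  0.5  1.68 0.   0.98 0.2 ]
(0.622, 0.168, 0.0125, 90) shift [-0.001, 0.024, 0.254] turn [-0.02, 0.003, 0.002] rows>= 2
```

>>> carry_out(
  motion=[
    [[0,0,0],[0,0,0],1],
    [[0,0,0],[0,0,0],1],
  ],
)

```text
time_s: 19.05
ee_pos: [0.6242, 0.1693, 0.0975]
eef_rot: [3.139, -0.001, 1.572]
force: [-0.0, 0.0, -1.6]
grip_width: 0.193
grasp_force: 59.7
```

```bash
python3 -c "
from h import *
plan((.622,.168,.0125,90))"
```

```text
t 19.05 pos [0.6242 0.1693 0.0975] rpy [ 3.139e+00 -1.000e-03  1.572e+00] w 0.193 q [0.2  0.49 1.67 0.   0.98 0.2 ]
(0.622, 0.168, 0.0125, 90) shift [-0.004, -0.008, 0.283] turn [0.003, -0.001, 0.001] rows>= 2
```

>>> carry_out(
  motion=[
    [[-0.002,-0.004,0.1],[0,0,0],1],
    [[-0.002,-0.004,0.2],[0,0,0],1],
    [[-0.002,-0.004,0.25],[0,0,0],1],
    [[-0.002,-0.004,0.27],[0,0,0],1],
    [[-0.002,-0.004,0.277],[0,0,0],1],
    [[-0.002,-0.004,0.277],[0,0,0],1],
    [[-0.002,-0.004,0.277],[0,0,0],0.3],
    [[-0.002,-0.004,0.277],[0,0,0],0.3],
    [[-0.002,-0.004,0.277],[0,0,0],0.3],
    [[-0.002,-0.004,0.277],[0,0,0],0.3],
  ],
)

```text
time_s: 20.05
ee_pos: [0.623, 0.1679, 0.0137]
eef_rot: [3.14, -0.0, 1.571]
force: [0.8, -1.0, 0.1]
grip_width: 0.349
grasp_force: 0.0
```

>>> carry_out(
  motion=[
    [[0,0,-0.1],[0,0,0],0.3],
    [[0,0,-0.2],[0,0,0],0.3],
    [[0,0,-0.4],[0,0,0],0],
    [[0,0,-0.6],[0,0,0],0],
    [[0,0,-0.6],[0,0,0],0],
    [[0,0,-0.6],[0,0,0],0],
    [[0,0,-0.6],[0,0,0],0],
  ],
)

```text
time_s: 20.75
ee_pos: [0.6221, 0.1678, 0.193]
eef_rot: [3.141, -0.0, 1.571]
force: [-0.3, 0.0, -1.9]
grip_width: 0.499
grasp_force: 0.0
```

```bash
python3 - <<'E'
from h import *
cv2.imwrite("pics/w8.png",boltlook(.622,.158,(0,1)))
plan((.52,.25,.2,118),(.386,.351,.18,118))
E
```

```text
n 2225 mid [0.6232 0.1603] grasp [0.6234 0.1703] ang 89.3 len 0.125 shank w 0.059 head w 0.057 z [0.023 0.033]
t 20.8 pos [0.6211 0.1675 0.1913] rpy [-3.139e+00  1.000e-03  1.571e+00] w 0.503 q [0.2  0.38 1.62 0.   1.14 0.2 ]
(0.52, 0.25, 0.2, 118) shift [0.275, -0.337, -0.028] turn [-0.004, -0.0, -0.622] rows>= 4
(0.386, 0.351, 0.18, 118) shift [0.611, -0.784, 0.039] turn [-0.004, -0.0, -0.622] rows>= 6
```

>>> carry_out(
  motion=[
    [[0.611,-0.784,0.03],[0,0,-0.622],0],
    [[0.611,-0.784,0.03],[0,0,-0.622],0],
    [[0.611,-0.784,0.03],[0,0,-0.622],0],
    [[0.611,-0.784,0.03],[0,0,-0.622],0],
    [[0.611,-0.784,0.03],[0,0,-0.622],0],
    [[0.611,-0.784,0.03],[0,0,-0.622],0],
    [[0.611,-0.784,0.03],[0,0,-0.622],0],
    [[0.611,-0.784,0.03],[0,0,-0.622],0],
    [[0.611,-0.784,0.03],[0,0,-0.622],0],
  ],
)

```text
time_s: 21.7
ee_pos: [0.3872, 0.3502, 0.1825]
eef_rot: [-3.139, 0.001, 2.059]
force: [0.2, 1.0, 1.2]
grip_width: 0.501
grasp_force: 0.0
```

```bash
python3 - <<'E'
from h import *
cv2.imwrite("pics/w9.png",boltlook(.39,.342,(-.482,.876)))
plan((.386,.351,.005,118))
E
```

```text
n 1875 mid [0.386  0.3472] grasp [0.3806 0.3556] ang 122.7 len 0.113 shank w 0.033 head w 0.018 z [0.02  0.034]
t 21.75 pos [0.3877 0.3501 0.1829] rpy [-3.140e+00  1.000e-03  2.058e+00] w 0.5 q [ 0.65  0.17  1.92 -0.    1.06  0.16]
(0.386, 0.351, 0.005, 118) shift [0.006, -0.003, 0.593] turn [-0.002, 0.001, -0.002] rows>= 4
```

View pics/w9.png

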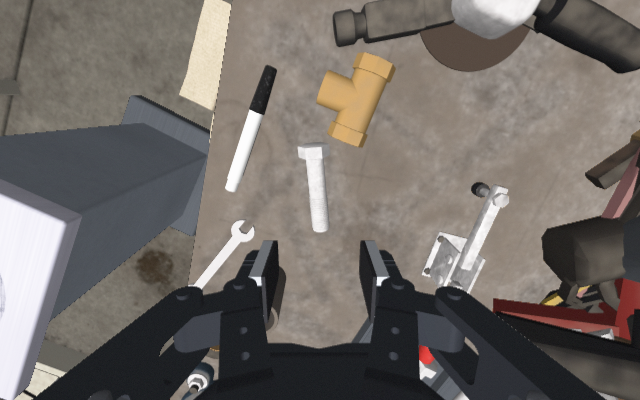

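The bolt runs from its head at (312,150) to its tip at (320,230). The tee at (350,130) got into the fit, so I tighten the window.

```bash
sed -i 's/<.065)/<L)/; s/def boltlook(x,y,ax)/def boltlook(x,y,ax,L=.065)/; s/rel@n0)<.03)/rel@n0)<.02)/' h.py; python3 - <<'E'
from h import *
boltlook(.39,.342,(-.482,.876),.054)
E
```

```text
n 1739 mid [0.3906 0.3401] grasp [0.3852 0.3485] ang 122.8 len 0.096 shank w 0.02 head w 0.04 z [0.02  0.029]
```

>>> carry_out(
  motion=[
    [[0,-0.007,0.15],[0,0,-0.09],0.2],
    [[0,-0.007,0.3],[0,0,-0.09],0.2],
    [[0,-0.007,0.45],[0,0,-0.09],0.2],
    [[0,-0.007,0.55],[0,0,-0.09],0.2],
    [[0,-0.007,0.585],[0,0,-0.09],0.2],
    [[0,-0.007,0.588],[0,0,-0.09],0.2],
    [[0,-0.007,0.588],[0,0,-0.09],1],
    [[0,-0.007,0.588],[0,0,-0.09],1],
    [[0,-0.007,0.588],[0,0,-0.09],1],
    [[0,-0.007,0.588],[0,0,-0.09],1],
  ],
)

```text
time_s: 22.8
ee_pos: [0.3864, 0.351, 0.0089]
eef_rot: [3.138, -0.0, 2.13]
force: [-0.1, 0.2, 2.2]
grip_width: 0.195
grasp_force: 58.9
```

>>> carry_out(
  motion=[
    [[0,0,0],[0,0,0],1],
    [[0,0,-0.2],[0,0,0],1],
    [[0,0,-0.4],[0,0,0],1],
    [[0,0,-0.6],[0,0,0],1],
    [[0,0,-0.6],[0,0,0],1],
    [[0,0,-0.6],[0,0,0],1],
    [[0,0,-0.6],[0,0,0],1],
  ],
)

```text
time_s: 23.5
ee_pos: [0.385, 0.3501, 0.1877]
eef_rot: [3.141, -0.0, 2.13]
force: [0.2, 0.3, -2.1]
grip_width: 0.192
grasp_force: 59.2
```

```bash
python3 - <<'E'
from h import *
cv2.imwrite("pics/w10.png",r.get_image("wrist")[0])
plan((.574,.168,.18,90))
E
```

```text
t 23.55 pos [0.384  0.3493 0.1861] rpy [-3.139  0.     2.13 ] w 0.198 q [0.65 0.16 1.92 0.   1.07 0.09]
(0.574, 0.168, 0.18, 90) shift [-0.848, 0.216, 0.02] turn [-0.003, 0.001, 0.712] rows>= 6
```

View pics/w10.png

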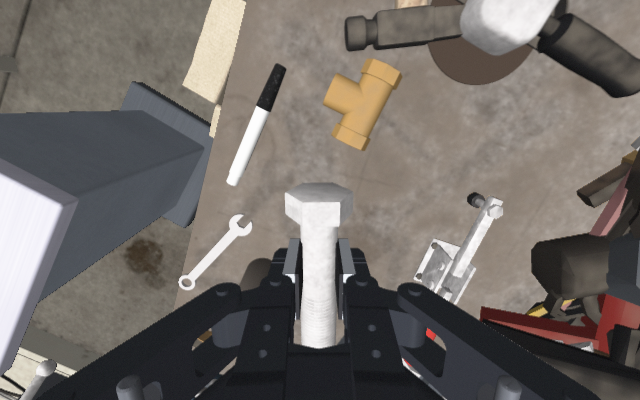

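The second bolt is held straight with its head at (318,200), and the tee has not moved.

>>> carry_out(
  motion=[
    [[-0.848,0.216,0],[0,0,0.712],1],
    [[-0.848,0.216,0],[0,0,0.712],1],
    [[-0.848,0.216,0],[0,0,0.712],1],
    [[-0.848,0.216,0],[0,0,0.712],1],
    [[-0.848,0.216,0],[0,0,0.712],1],
    [[-0.848,0.216,0],[0,0,0.712],1],
    [[-0.848,0.216,0],[0,0,0.712],1],
    [[-0.848,0.216,0],[0,0,0.712],1],
    [[-0.848,0.216,0],[0,0,0.712],1],
  ],
)

```text
time_s: 24.45
ee_pos: [0.573, 0.17, 0.186]
eef_rot: [-3.138, 0.0, 1.572]
force: [-0.1, 0.2, -1.9]
grip_width: 0.189
grasp_force: 59.2
```

```bash
python3 -c "
from h import *
plan((.574,.168,.0145,90))"
```

```text
t 24.45 pos [0.573 0.17  0.186] rpy [-3.138  0.     1.572] w 0.189 q [0.22 0.3  1.74 0.   1.1  0.21]
(0.574, 0.168, 0.0145, 90) shift [-0.007, 0.005, 0.572] turn [-0.005, 0.0, 0.002] rows>= 4
```

>>> carry_out(
  motion=[
    [[-0.006,0.003,0.15],[0,0,0],1],
    [[-0.006,0.003,0.3],[0,0,0],1],
    [[-0.006,0.003,0.42],[0,0,0],1],
    [[-0.006,0.003,0.52],[0,0,0],1],
    [[-0.006,0.003,0.56],[0,0,0],1],
    [[-0.006,0.003,0.572],[0,0,0],1],
    [[-0.006,0.003,0.572],[0,0,0],1],
    [[-0.006,0.003,0.572],[0,0,0],0.3],
    [[-0.006,0.003,0.572],[0,0,0],0.3],
    [[-0.006,0.003,0.572],[0,0,0],0.3],
  ],
)

```text
time_s: 25.45
ee_pos: [0.5778, 0.1674, 0.0178]
eef_rot: [3.138, -0.001, 1.571]
force: [-0.7, -0.2, 0.5]
grip_width: 0.351
grasp_force: 0.0
```

>>> carry_out(
  motion=[
    [[0,0,0],[0,0,0],0.3],
    [[0,0,-0.1],[0,0,0],0.3],
    [[0,0,-0.2],[0,0,0],0.3],
    [[0,0,-0.4],[0,0,0],-0.3],
    [[0,0,-0.7],[0,0,0],-0.6],
    [[0,0,-0.7],[0,0,0],-0.6],
    [[0,0,-0.7],[0,0,0],-0.6],
    [[0,0,-0.7],[0,0,0],-0.6],
  ],
)

```text
time_s: 26.25
ee_pos: [0.5774, 0.1673, 0.2286]
eef_rot: [3.136, -0.001, 1.571]
force: [-0.2, -0.3, -0.2]
grip_width: 0.799
grasp_force: 0.0
```

```bash
python3 - <<'E'
from h import *
plan((.392,.205,.22,90))
E
```

```text
t 26.25 pos [0.5774 0.1673 0.2286] rpy [ 3.136e+00 -1.000e-03  1.571e+00] w 0.799 q [0.21 0.26 1.7  0.   1.18 0.21]
(0.392, 0.205, 0.22, 90) shift [0.126, -0.618, 0.026] turn [0.006, -0.001, -0.0] rows>= 4
```

>>> carry_out(
  motion=[
    [[0.126,-0.618,0.03],[0,0,0],-0.6],
    [[0.126,-0.618,0.03],[0,0,0],-0.6],
    [[0.126,-0.618,0.03],[0,0,0],-0.6],
    [[0.126,-0.618,0.03],[0,0,0],-0.6],
    [[0.126,-0.618,0.03],[0,0,0],-0.6],
    [[0.126,-0.618,0.03],[0,0,0],-0.6],
    [[0.126,-0.618,0.03],[0,0,0],-0.6],
  ],
)

```text
time_s: 26.95
ee_pos: [0.3914, 0.2047, 0.2164]
eef_rot: [-3.142, 0.0, 1.57]
force: [0.9, -0.2, -0.1]
grip_width: 0.801
grasp_force: 0.0
```

```bash
python3 - <<'E'
from h import *
c=cal("wrist");p,d=r.get_image("wrist"); cv2.imwrite("pics/w11.png",p); W=cloud("wrist",d,c)
q=W[(d>0)&(abs(W[...,2]-.075)<.005)&(np.hypot(W[...,0]-.392,W[...,1]-.205)<.03)]
print(len(q)); 
if len(q)>5: print(cv2.minEnclosingCircle((q[:,:2]*1000).astype(np.float32)))
plan((.392,.205,.026,90))
t,td=r.get_image("top"); W=cloud("top",td); cv2.imwrite("pics/t2.png",cv2.resize(t[100:280,150:460],None,fx=2.5,fy=2.5))
E
```

```text
541
((392.95391845703125, 207.17623901367188), 21.435300827026367)
t 27.0 pos [0.3918 0.2047 0.2167] rpy [3.141 0.    1.57 ] w 0.804 q [ 0.38 -0.04  2.06 -0.    1.12  0.38]
(0.392, 0.205, 0.026, 90) shift [0.001, 0.001, 0.636] turn [0.0, 0.0, -0.001] rows>= 4
```

View pics/w11.png

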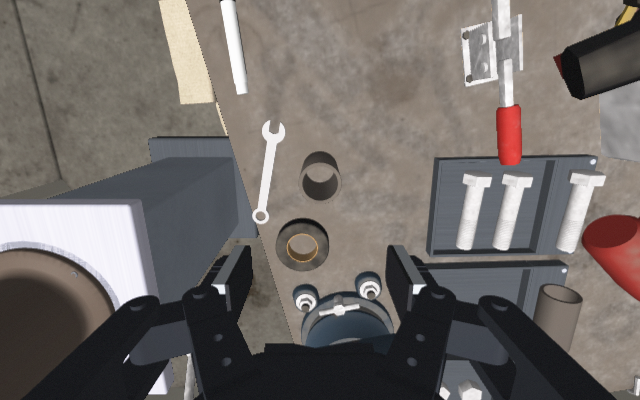

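Both bolts lie side by side in the bolt well, at (473,212) and (512,212). The pipe is at (320,180), centred at about (0.393, 0.207).

>>> carry_out(
  motion=[
    [[0.006,0.004,0.15],[0,0,0],-0.6],
    [[0.006,0.004,0.3],[0,0,0],-0.6],
    [[0.006,0.004,0.45],[0,0,0],-0.6],
    [[0.006,0.004,0.57],[0,0,0],-0.6],
    [[0.006,0.004,0.622],[0,0,0],-0.6],
    [[0.006,0.004,0.622],[0,0,0],-0.6],
    [[0.006,0.004,0.622],[0,0,0],1],
    [[0.006,0.004,0.622],[0,0,0],1],
    [[0.006,0.004,0.622],[0,0,0],1],
    [[0.006,0.004,0.622],[0,0,0],1],
  ],
)

```text
time_s: 28.05
ee_pos: [0.3935, 0.2072, 0.0316]
eef_rot: [3.138, -0.001, 1.571]
force: [1.4, 1.1, 1.1]
grip_width: 0.483
grasp_force: 61.3
```

>>> carry_out(
  motion=[
    [[0,0,0],[0,0,0],1],
    [[0,0,0],[0,0,0],1],
    [[0,0,-0.15],[0,0,0],1],
    [[0,0,-0.3],[0,0,0],1],
    [[0,0,-0.45],[0,0,0],1],
    [[0,0,-0.5],[0,0,0],1],
    [[0,0,-0.5],[0,0,0],1],
    [[0,0,-0.5],[0,0,0],1],
  ],
)

```text
time_s: 28.85
ee_pos: [0.3903, 0.2061, 0.1789]
eef_rot: [-3.139, 0.001, 1.571]
force: [-0.3, 0.2, -4.0]
grip_width: 0.488
grasp_force: 62.8
```

```bash
python3 - <<'E'
from h import *
plan((.6,.2,.18,90),(.6,.0165,.18,90))
E
```

```text
t 28.85 pos [0.3903 0.2061 0.1789] rpy [-3.139e+00  1.000e-03  1.571e+00] w 0.488 q [0.39 0.01 2.09 0.   1.04 0.39]
(0.6, 0.2, 0.18, 90) shift [-0.02, 0.699, -0.006] turn [-0.004, 0.001, -0.0] rows>= 5
(0.6, 0.0165, 0.18, 90) shift [-0.632, 0.699, -0.005] turn [-0.004, 0.001, -0.0] rows>= 6
```

>>> carry_out(
  motion=[
    [[-0.02,0.15,0],[0,0,0],1],
    [[-0.02,0.3,0],[0,0,0],1],
    [[-0.02,0.45,0],[0,0,0],1],
    [[-0.02,0.6,0],[0,0,0],1],
    [[-0.1,0.69,0],[0,0,0],1],
    [[-0.25,0.69,0],[0,0,0],1],
    [[-0.4,0.69,0],[0,0,0],1],
    [[-0.55,0.69,0],[0,0,0],1],
    [[-0.632,0.69,0],[0,0,0],1],
    [[-0.632,0.69,0],[0,0,0],1],
  ],
)

```text
time_s: 29.85
ee_pos: [0.5961, 0.0134, 0.1761]
eef_rot: [-3.134, 0.001, 1.566]
force: [0.6, 0.1, -4.1]
grip_width: 0.483
grasp_force: 63.0
```

>>> carry_out(
  motion=[
    [[0,0,0.1],[0,0,0],1],
    [[0,0,0.2],[0,0,0],1],
    [[0,0,0.3],[0,0,0],1],
    [[0,0,0.4],[0,0,0],1],
    [[0,0,0.4],[0,0,0],1],
    [[0,0,0.4],[0,0,0],1],
  ],
)

```text
time_s: 30.45
ee_pos: [0.5966, 0.0179, 0.058]
eef_rot: [-3.136, -0.001, 1.571]
force: [1.0, -0.6, -3.4]
grip_width: 0.481
grasp_force: 62.8
```

```bash
python3 - <<'E'
from h import *
plan((.6,.0165,.0355,90))
E
```

```text
t 30.45 pos [0.5966 0.0179 0.058 ] rpy [-3.136e+00 -1.000e-03  1.571e+00] w 0.481 q [-0.04  0.47  1.8   0.    0.87 -0.04]
(0.6, 0.0165, 0.0355, 90) shift [-0.005, 0.012, 0.075] turn [-0.007, -0.001, 0.001] rows>= 1
```

Lower slowly and release, opening enough to clear but not so far as to reach the walls.

>>> carry_out(
  motion=[
    [[0,0,0.03],[0,0,0],1],
    [[0,0,0.05],[0,0,0],1],
    [[0,0,0.065],[0,0,0],1],
    [[0,0,0.073],[0,0,0],1],
    [[0,0,0.078],[0,0,0],1],
    [[0,0,0.078],[0,0,0],1],
    [[0,0,0.078],[0,0,0],1],
  ],
)

```text
time_s: 31.15
ee_pos: [0.5991, 0.017, 0.0371]
eef_rot: [3.141, -0.0, 1.571]
force: [-1.1, -0.2, -3.9]
grip_width: 0.484
grasp_force: 62.9
```

>>> carry_out(
  motion=[
    [[0,0,0.003],[0,0,0],1],
    [[0,0,0.005],[0,0,0],1],
    [[0,0,0.005],[0,0,0],1],
  ],
)

```text
time_s: 31.45
ee_pos: [0.5991, 0.017, 0.0357]
eef_rot: [3.141, 0.0, 1.571]
force: [0.9, -0.9, -1.1]
grip_width: 0.484
grasp_force: 63.1
```

>>> carry_out(
  motion=[
    [[0,0,0],[0,0,0],-0.1],
    [[0,0,0],[0,0,0],-0.2],
    [[0,0,0],[0,0,0],-0.5],
    [[0,0,0],[0,0,0],-0.6],
    [[0,0,-0.1],[0,0,0],-0.6],
    [[0,0,-0.25],[0,0,0],-0.6],
    [[0,0,-0.4],[0,0,0],-0.6],
    [[0,0,-0.7],[0,0,0],-0.6],
    [[0,0,-0.7],[0,0,0],-0.6],
    [[0,0,-0.7],[0,0,0],-0.6],
  ],
)

```text
time_s: 32.45
ee_pos: [0.6039, 0.0169, 0.2541]
eef_rot: [3.126, 0.001, 1.571]
force: [1.1, -0.3, 0.4]
grip_width: 0.796
grasp_force: 0.0
```

```bash
python3 - <<'E'
from h import *
cv2.imwrite("pics/w12.png",r.get_image("wrist")[0]); cv2.imwrite("pics/s12.png",r.get_image("scene")[0][130:290,180:440].repeat(3,0).repeat(3,1))
plan()
E
```

```text
t 32.55 pos [0.5997 0.017  0.2473] rpy [3.138 0.    1.571] w 0.801 q [-0.04  0.24  1.68  0.    1.21 -0.04]
```

View pics/s12.png

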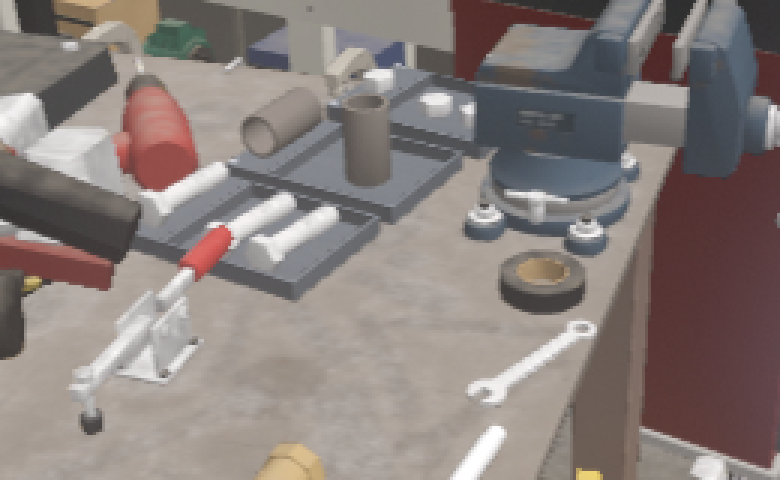

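View pics/w12.png

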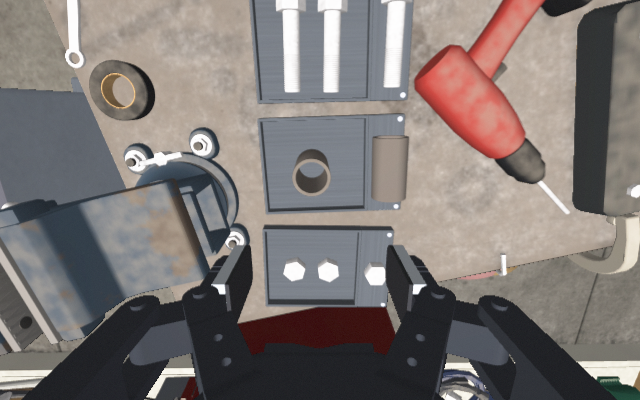

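The pipe stands upright in the middle well at (312,172). The bolts lie flat in their well, the nuts (294,270) and (328,270) lie flat in theirs, and the tape and tee are undisturbed. The gripper is clear, so I hand in.

```bash
python3 -c "
from bench import r
print(r.close_job())"
```

```text
the job is handed in; nothing more can be done
None
```

I handed the job in at about 33 s: the last pictures show both bolts flat, both nuts flat and apart, and the pipe stub upright, each in its matching tray with the tape roll and brass tee undisturbed; hand-in returned no verdict.

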